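# Clear the jammed bottle-track joint and clamp it with its draw latch

### The arm

A 7-joint arm with a two-finger parallel gripper is mounted at the origin on a cart in front of the work surface, level with it; the furniture and walls round the work are solid. World frame = base frame: x ahead of the robot, y to its left, z up, the work surface at z = 0. Lengths are in mm, angles in rad, forces in N, time in s.
With the tool pointing down it reaches from about 400 to 875 mm from the base axis. Payload 4.4 kg.
Tool frame: the origin (TCP) lies on the mounting face of the last link; the fingertips stand 173 mm ahead of it and the grasp point (between the pads) lies 155 mm ahead of it; z points along the fingers, y is the line along which they close (so a half turn about z gives the same grasp; the last joint's range is limited). The gripper opens to 85 mm and grips with 20 to 120 N. Pads are 22 mm wide; open, the fingers measure 114 mm over their backs; the gripper's body (76 mm by 85 mm) begins 54 mm behind the grasp point. The pads swing forward as they close: fully open they stand 13 mm farther back than shut.
Start: joints at [1.167, 0.628, 0.038, 1.517, -0.027, 0.996, -0.02], TCP at [215.439, -613.271, 404.713] pointing down, gripper open.
Joint ranges: [-3.06, 3.06], [-0.37, 2.12], [-1.25, 1.32], [0.18, 2.47], [-1.1, 4.24], [0.23, 1.98], [-2.94, 2.94]. Speed limits (rad/s): [2.57, 2.57, 3.14, 3.14, 3.14, 3.14, 3.14].

### API

Orientations are given as [roll, pitch, yaw] about the fixed x, y, z axes, in that order (R = Rz(yaw) Ry(pitch) Rx(roll)).
In Python, from cell import * gives the robot as it stands. The module is installed in compiled form; this text tells all that it offers.
- The arm moves only by the tool jog_arm, never from a script. Its argument "steps" is a list of rows, each a list of 7 numbers: the opening, from -1 (shut) to 1 (fully open), so that 0 is half open, then the shift along the tool's x, y, z as a fraction of full scale, then the turn, a rotation vector about the tool's x, y, z as a fraction of full scale. A call has 1 to 10 rows; each row shifts and turns the commanded pose from where the row before left it, along the tool's axes as they then stand; what a row does not reach is not made up. Full scale, the value 1, is 500 mm for a shift and 2 rad for a turn. A row lasts 1/8 s, in which the tool goes at most 62.5 mm and 10.7 degrees, less where a joint would pass 70% of its speed; a pose out of reach is approached as far as the arm can. A call with a number of a shift or a turn outside -1 to 1 is refused whole. A call with a gripper value outside its range is refused whole. The fingers move at their own pace and stop on an object; the grip force is fixed at half the most. Time passes only in rows, so rows that do not move let the fingers close. It gives the time, the measured TCP pose, the force, the opening and the grip force at its end, in the units of the state.
- read_state(): the state, without advancing time (a new reading comes with each control period).
- get_image(name): name is "scene" or "side" or "wrist"; returns a dict with "pixels" (400x640x3 uint8, red, green, blue), "depth" (400x640 float32, mm along the optical axis (not along the pixel's ray), 0 where there is no reading), "vertical_fov" (degrees; the focal length in pixels is half the picture's height over the tangent of half this angle, whatever the lens; pixels are square), "cx", "cy" (the principal point, pixels), "k1" (the pictures are not rectified: a ray, as slopes to the right and down, at radius r is drawn at 1 + k1 r^2 times it, then the intrinsics apply), "R" (3x3) and "t" (3): a world point X has camera coordinates R X + t. Camera axes: x right, y down, z forward; pixel columns grow to the right and rows downward; lengths in mm; the calibration is good to about 2 mm. A picture is of the moment at which its call begins.
- finish_job(): hands the job in; it is judged then, once.
The state is a dict: "clock": time; "qpos": joint angles; "qd": joint speeds; "tau": joint torques, N m; "eef_pos": TCP position; "tool_rot": TCP orientation; "force": force on the tool from outside, world axes, zero at the start; "torque": the same for the moment, N m; "width": finger opening in mm; "gripper_force": force on a finger pad.
Only numpy, scipy, OpenCV 4.12 (cv2) and the standard library are available. Lean on these libraries where they do the work, as an engineer would, in place of code of your own. Each camera call takes 0.05 s, during which the arm holds its last target. There are 200 camera calls.

### The job

A wooden offcut is jammed in the gap between the two lengths of the bottle track: take it out and put it in the small blue waste bin. Then hook the wire loop of the draw latch behind the keeper hook on the sliding length, under its lip, and push the latch lever over past centre until it is fully home, so that the joint is drawn shut and stays clamped. Leave the masking tape, the dropper bottle and the marker where they are.

Things in the scene. Friction and masses are not known exactly. Their poses are not given: they have to be found in the camera images.
- track: Bottle-track joint, fixed, on a dark 110 x 292 x 8 mm foot plate. Origin: centre of the joint at table height; +y along the track to the fixed length (y 0..130 mm), x across, z up; the robot is on the -x side. Track 90 mm wide, green deck at z 45, side lips at z 50. The latch stands beside it and moves in the upright plane x = -100; the loop is 48 mm wide; bracket cheeks at x -134..-66, z to 89.
- slide (a joint): Opening of the joint in m: 0 = sliding length shut against the fixed one, grows to 0.032 as it slides off to -y. Its end face is at track y = -(this value); it is 120 mm long. A spring pushes it open (rests at 0.024, 600 N/m, 14 N when shut), friction 2 N.
- keeper (a point): Middle of the keeper's hook face (track z 62 mm) on the sliding length; axes as the track's. Wall 20 mm wide in x, face to -y; on top a lip overhangs 11 mm to -y, underside 8 mm and top 16 mm above this point. A shelf 8 mm below runs 30 mm to -y. The bar goes over the lip, down behind it, then +y under the lip to this face; the side rods pass either side of the hook.
- lever_hinge (a point): Hinge axis of the lever (parallel to track x), at track x -100, y 55, z 78 mm.
- lever (a joint): Lever angle in rad: 0 = fully home, handle level and pointing to track +y; grows as it swings up and over towards the keeper (-y), to 2.75; upright at 1.57. The dead centre of the clamped latch is near 0.26. Stiff hinge (0.1 N m): it stays where it is left.
- lever_grip (a point): Middle of the red round handle at the lever's free end, a bar 18 mm thick and 60 mm long along track x, 115 mm from the hinge. The lever's blade is a plate 24 mm wide, 7 mm thick in the same plane as the hinge.
- loop (a joint): Angle of the wire loop relative to the lever, rad. Lever + loop = 0 when the loop points to -y and 5.5 degrees down, as clamped; more negative = free end higher. Stiff hinge (0.06 N m): it stays where left and turns with the lever unless held; if not under the lip it lifts off as the lever is pushed. Its pin: 28 mm from the lever hinge, 8 degrees below the handle's line; pin to bar 125 mm.
- loop_bar (a point): Middle of the loop's round crossbar (8 mm thick, 40 mm long along track x) that hooks on the keeper.
- loop_tab (a point): Centre of the red finger tab on the loop's free end: a fin 12 mm thick in track x, 30 mm long and 24 mm high, made to be gripped across its thickness. With the loop as clamped its centre lies 22 mm beyond the bar (-y) and 26 mm above it; it turns with the loop.
- offcut: Jammed wooden offcut standing in the gap: 72 mm in x, 18 mm thick in y, 66 mm high, 60 g; origin at the centre of its underside (8 mm above the table at the start), so that it stands 29 mm proud of the deck. At the start its x and y lie along the track's.
- offcut_mid (a point): Middle of the offcut, 33 mm above its underside.
- waste_bin: Open blue plastic waste bin, fixed, behind the track: 130 x 160 mm (x, y), 60 mm high, walls 3 mm, a 5 mm wide rim outside; origin at the centre of its underside.
- masking_tape: Roll of masking tape lying flat, 100 mm across, 25 mm high; origin at the centre of its underside. To be left alone.
- dropper_bottle: Small amber dropper bottle, 33 mm across, 102 mm high; origin at the centre of its underside. To be left alone.
- marker: Blue and white marker pen lying down, 135 mm long, 17 mm thick; origin under its middle. To be left alone.

How it is judged:
By the outcome, as a careful person would: the job done as asked, in the order asked, and still so for the second after the job is handed in, with the robot touching nothing.
It also fails if it takes over 67 s, if anything falls off the work surface, if the arm or the gripper's body presses on something with over 40 N, if the wrist force passes 120 N, or if a joint passes its speed limit or range.

## Working session

There is one attempt and no reset: what is moved stays moved. The work goes in short steps, Python scripts to look and compute and a tool call to move; the robot and the scene stay as the last step left them, time stands still between calls to the robot, and variables do not carry over. Pictures are saved under pics/ and viewed, at most 10 in all, crops included, and the job is handed in when it is done.

Besides the shell and the picture viewer there is one more tool, called after ">>>" as name(argument=value, ...) on one line, values as JSON. jog_arm: Moves the arm, as the interface text tells. Shift numbers are shares of 500 mm and turn numbers shares of 2 rad, none past 1 either way. Its arguments: {"type":"object","properties":{"steps":{"type":"array"}},"required":["steps"]}

```bash
mkdir -p pics
cat > h.py <<'E'
from cell import *
import numpy as np, cv2
from scipy.spatial.transform import Rotation as Ro
def cam(n):
    g=get_image(n); h=g['pixels'].shape[0]
    g['f']=h/2/np.tan(np.radians(g['vertical_fov'])/2); return g
def save(g,fn,crop=None,s=1):
    p=g['pixels'][:,:,::-1]
    if crop: x0,y0,x1,y1=crop; p=p[y0:y1,x0:x1]
    cv2.imwrite('pics/'+fn,cv2.resize(p,None,fx=s,fy=s,interpolation=cv2.INTER_CUBIC) if s!=1 else p)
def slopes(g,uv):
    uv=np.atleast_2d(np.array(uv,float)); d=(uv-[g['cx'],g['cy']])/g['f']; s=d.copy()
    for _ in range(20): s=d/(1+g['k1']*(s**2).sum(1,keepdims=True))
    return s
def rays(g,uv):
    s=slopes(g,uv); d=np.c_[s,np.ones(len(s))]@np.array(g['R'])
    return -np.array(g['R']).T@np.array(g['t']),d
def onz(g,uv,z):
    o,d=rays(g,uv); return o+d*((z-o[2])/d[:,2])[:,None]
def ond(g,uv):
    uv=np.atleast_2d(uv).astype(int); s=slopes(g,uv); z=g['depth'][uv[:,1],uv[:,0]][:,None]
    return (np.c_[s,np.ones(len(s))]*z-np.array(g['t']))@np.array(g['R'])
def proj(g,X):
    c=np.atleast_2d(X)@np.array(g['R']).T+np.array(g['t']); s=c[:,:2]/c[:,2:]
    return s*(1+g['k1']*(s**2).sum(1,keepdims=True))*g['f']+[g['cx'],g['cy']]
E
python3 - <<'E'
from h import *
a=cam('scene');b=cam('side');save(a,'a.png');save(b,'b.png')
for g in(a,b):print(-np.array(g['R']).T@g['t'],np.array(g['R']).round(2).tolist(),g['f'],g['k1'],(g['depth']>0).mean())
print(read_state())
E
```

```text
[ 233.25968257 -510.91045087  652.11219511] [[0.89, -0.45, -0.0], [-0.3, -0.6, -0.74], [0.33, 0.66, -0.67]] 368.48534450142125 -0.08460326121274736 0.995953125
[195.17099354 944.01560564 519.11640393] [[-0.94, -0.35, 0.02], [-0.17, 0.4, -0.9], [0.31, -0.85, -0.43]] 499.8430285629321 -0.05753742812966863 0.9958125
{'clock': 0.1, 'qpos': array([ 1.16722105,  0.62926443,  0.03843765,  1.51827351, -0.02701946,
        0.9963299 , -0.01998924]), 'qd': array([-0.00112521, -0.00222907,  0.00030762, -0.00396096, -0.00013454,
        0.00036789,  0.00087914]), 'tau': array([ 2.43136747e-03, -5.64532220e+01,  1.23044115e+00, -1.93968952e+01,
        1.13060296e-02,  5.52853962e-03,  1.85685093e-05]), 'eef_pos': array([ 215.35061539, -613.00288784,  403.87190671]), 'tool_rot': array([-3.13983490e+00, -1.72256080e-06,  3.37781071e-01]), 'force': array([ 0.17823551,  0.26708841, -0.07225314]), 'torque': array([-0.02294842, -0.00490978, -0.0479165 ]), 'gripper_force': 0.0, 'width': 85.49923274223869}
```

View pics/a.png

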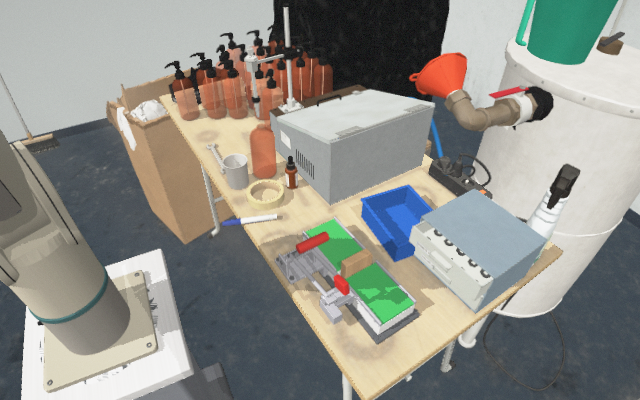

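View pics/b.png

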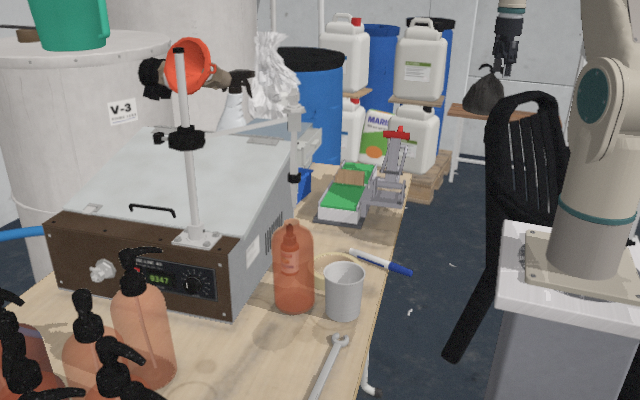

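The scene view shows the green deck at about (310-412, 222-315), the offcut at (355,262), the red lever handle at (312,242) with the lever roughly upright, the red tab at (342,285) and the blue bin at (400,220). The dropper bottle, tape and marker are at (291,172), (266,192) and (255,220).

```bash
cat >> h.py <<'E'
def mask(g,lo,hi,roi=None):
    m=cv2.inRange(cv2.cvtColor(g['pixels'],cv2.COLOR_RGB2HSV),lo,hi)
    if roi: k=np.zeros_like(m);x0,y0,x1,y1=roi;k[y0:y1,x0:x1]=1;m=m*k
    return m
def pts(g,m):
    v,u=np.nonzero(m); P=ond(g,np.c_[u,v]); return P,np.c_[u,v]
def comps(m,n=25):
    k,l,s,c=cv2.connectedComponentsWithStats(m); return [(l==i).astype(np.uint8) for i in range(1,k) if s[i,4]>=n]
E
python3 - <<'E'
from h import *
a=cam('scene')
np.set_printoptions(suppress=True,precision=1)
m=mask(a,(50,120,60),(75,255,255),(280,200,430,350))
P,uv=pts(a,m); k=abs(P[:,2]-np.median(P[:,2]))<6; print('green z',np.median(P[:,2]),P[:,2].std())
Q=onz(a,uv[k],45)[:,:2]; r=cv2.minAreaRect(Q.astype(np.float32)); print(r, cv2.boxPoints(r))
for c in comps(m):
    p,u=pts(a,c);q=onz(a,u,45)[:,:2].astype(np.float32);print(len(q),cv2.minAreaRect(q),p[:,2].mean())
for c in comps(cv2.bitwise_or(mask(a,(0,170,80),(6,255,255),(270,220,380,310)),mask(a,(174,170,80),(180,255,255),(270,220,380,310)))):
    p,u=pts(a,c);print('red',u.mean(0),np.median(p,0),p.min(0),p.max(0))
for c in comps(mask(a,(100,150,60),(118,255,255),(340,170,450,270))):
    p,u=pts(a,c);print('bin',len(u),u.min(0),u.max(0)); t=p[abs(p[:,2]-60)<4];print(cv2.minAreaRect(t[:,:2].astype(np.float32)),len(t))
# wood offcut by height above deck
v,u=np.mgrid[235:290,335:380];p=ond(a,np.c_[u.ravel(),v.ravel()]);w=p[(abs(p[:,2]-74)<3)]
print('offcut top',len(w),cv2.minAreaRect(w[:,:2].astype(np.float32)))
E
```

```text
green z 45.59434042863994 42.13759573408141
((511.196044921875, -117.60745239257812), (76.96375274658203, 271.65093994140625), 6.140991687774658) [[ 458.4   13.3]
 [ 487.5 -256.8]
 [ 564.  -248.5]
 [ 534.9   21.6]]
1133 ((503.87841796875, -46.31178283691406), (76.42569732666016, 128.44993591308594), 5.57627534866333) 46.382011297774355
1962 ((519.8568725585938, -194.31954956054688), (76.5645751953125, 117.708984375), 5.540402889251709) 49.75875809932402
red [312. 242.] [ 408.4 -132.1  182.4] [ 380.7 -139.3  174.1] [ 439.6 -120.7  187.2]
red [341.1 284.3] [ 417.  -218.9  164. ] [ 233.3 -510.9  145. ] [ 424.5 -200.1  652.1]
bin 3054 [361 185] [431 260]
((683.0550537109375, -47.08723449707031), (167.89981079101562, 139.6529998779297), 86.73492431640625) 476
offcut top 231 ((510.70263671875, -121.09638214111328), (64.44965362548828, 18.7710018157959), 5.771190643310547)
```

```bash
cat >> h.py <<'E'
np.set_printoptions(suppress=True,precision=3)
YAW=0.0972; O=np.array([510.2,-111.0,0.])
RT=Ro.from_euler('z',YAW)
def T2W(p): return RT.apply(np.array(p,float))+O
def W2T(p): return RT.inv().apply(np.array(p,float)-O)
def toolR(yaw,tilt=0):  # tilt: about track x, positive leans TCP towards track -y (fingers point to +y)
    return Ro.from_rotvec(tilt*RT.apply([1,0,0]))*Ro.from_euler('xyz',[np.pi,0,yaw])
def plan(g,yaw,tilt=0,grip=155,n=None,frm=None):
    """g: grasp point in track frame; prints rows from the current pose (or frm=(g,yaw,tilt))"""
    R1=toolR(yaw,tilt); p1=T2W(g)-R1.apply([0,0,grip])
    if frm is None: s=read_state(); p0=s['eef_pos']; R0=Ro.from_euler('xyz',s['tool_rot'])
    else: R0=toolR(*frm[1:]); p0=T2W(frm[0])-R0.apply([0,0,grip])
    rv=(R0.inv()*R1).as_rotvec(); d=p1-p0
    k=n or int(max(np.ceil(np.linalg.norm(d)/58),np.ceil(np.degrees(np.linalg.norm(rv))/10),1))
    print('n',k,'TCP ->',p1.round(1),'rad %.0f'%np.hypot(*p1[:2]))
    for i in range(k):
        R=R0*Ro.from_rotvec(rv*i/k); print((R.inv().apply(d/k)/500).round(4),(rv/k/2).round(4))
E
python3 - <<'E'
from h import *
plan([0,-10,190],YAW)
a=cam('scene')
v,u=np.mgrid[80:330:6,270:560:6];p=W2T(ond(a,np.c_[u.ravel(),v.ravel()]))
print('binctr',W2T([683,-47,0]))
for zz in (80,120,160,220,280):
    k=(p[:,2]>zz)&(p[:,0]>60)&(p[:,0]<330)&(abs(p[:,1]-80)<170)
    q=p[k]; 
    for nm,kk in(('+y',q[:,1]>100),('-y',q[:,1]<=60)):
        if kk.any():print(zz,nm,kk.sum(),q[kk].min(0).round(),q[kk].max(0).round())
E
```

```text
n 10 TCP -> [ 511.2 -121.   345. ] rad 525
[ 0.088 -0.073  0.012] [-0.     0.     0.012]
[ 0.087 -0.075  0.012] [-0.     0.     0.012]
[ 0.085 -0.077  0.012] [-0.     0.     0.012]
[ 0.083 -0.079  0.012] [-0.     0.     0.012]
[ 0.081 -0.081  0.012] [-0.     0.     0.012]
[ 0.079 -0.083  0.012] [-0.     0.     0.012]
[ 0.077 -0.085  0.012] [-0.     0.     0.012]
[ 0.075 -0.087  0.012] [-0.     0.     0.012]
[ 0.073 -0.089  0.012] [-0.     0.     0.012]
[ 0.071 -0.09   0.012] [-0.     0.     0.012]
binctr [178.195  46.928   0.   ]
80 +y 142 [ 73. 102.  81.] [330. 244. 334.]
80 -y 83 [124. -89.  84.] [328.  60. 312.]
120 +y 113 [ 73. 102. 120.] [330. 244. 334.]
120 -y 52 [153. -89. 120.] [328.  60. 312.]
160 +y 81 [ 73. 102. 160.] [330. 244. 334.]
160 -y 25 [282.  -0. 268.] [328.  60. 312.]
220 +y 16 [261. 102. 286.] [309. 161. 334.]
220 -y 25 [282.  -0. 268.] [328.  60. 312.]
280 +y 16 [261. 102. 286.] [309. 161. 334.]
280 -y 20 [282.  -0. 280.] [328.  60. 312.]
```

>>> jog_arm(steps=[[1, 0.088, -0.073, 0.012, 0, 0, 0.012], [1, 0.087, -0.075, 0.012, 0, 0, 0.012], [1, 0.085, -0.077, 0.012, 0, 0, 0.012], [1, 0.083, -0.079, 0.012, 0, 0, 0.012], [1, 0.081, -0.081, 0.012, 0, 0, 0.012], [1, 0.079, -0.083, 0.012, 0, 0, 0.012], [1, 0.077, -0.085, 0.012, 0, 0, 0.012], [1, 0.075, -0.087, 0.012, 0, 0, 0.012], [1, 0.073, -0.089, 0.012, 0, 0, 0.012], [1, 0.071, -0.09, 0.012, 0, 0, 0.012]])

```text
clock: 1.45
eef_pos: [512.7, -120.7, 344.6]
tool_rot: [3.141, -0.0, 0.097]
force: [0.6, 0.0, 0.4]
width: 85.4
gripper_force: 0.0
```

Run:
```python
from h import *
w=cam('wrist');save(w,'w1.png')
s=read_state();print(s['eef_pos'],s['tool_rot'],s['qpos'])
P=lambda uv:W2T(ond(w,uv))
v,u=np.mgrid[0:400:1,0:640:1];p=W2T(ond(w,np.c_[u.ravel(),v.ravel()]))
k=(abs(p[:,2]-74)<3)&(abs(p[:,0])<50)&(abs(p[:,1]+10)<30);print('offcut',k.sum(),cv2.minAreaRect(p[k,:2].astype(np.float32)))
g=mask(w,(50,120,60),(75,255,255))
for c in comps(g,300):
    q,uv=pts(w,c);q=W2T(onz(w,uv,45));print('green',cv2.minAreaRect(q[:,:2].astype(np.float32)),q.min(0),q.max(0))
for c in comps(cv2.bitwise_or(mask(w,(0,150,60),(7,255,255)),mask(w,(173,150,60),(180,255,255))),100):
    q,uv=pts(w,c);q=W2T(q);print('red',uv.mean(0),np.median(q,0),np.percentile(q,2,0),np.percentile(q,98,0))
b=mask(w,(100,150,60),(118,255,255)).ravel()>0
k=b&(abs(p[:,2]-60)<4);print('rim',k.sum(), cv2.minAreaRect(p[k,:2].astype(np.float32)) if k.sum()>5 else '')
```

```text
[ 516.793 -111.873  343.848] [-3.136 -0.004  0.108] [ 0.097  0.54   0.096  1.922 -0.089  0.681 -1.215]
offcut 2092 ((-0.3284721374511719, -9.437469482421875), (63.98835372924805, 17.605745315551758), 0.4240819215774536)
green ((0.4590873718261719, -83.19894409179688), (77.82169342041016, 115.70323181152344), 0.6709964275360107) [ -38.126 -141.357   45.   ] [ 39.91  -24.897  45.   ]
green ((-0.9913368225097656, 65.9675521850586), (78.28002166748047, 126.34290313720703), 0.32929450273513794) [-40.48    2.712  45.   ] [ 37.936 129.242  45.   ]
rim 3778 ((116.04283905029297, 55.533409118652344), (36.59821701049805, 167.65675354003906), 0.023530874401330948)
```

View pics/w1.png

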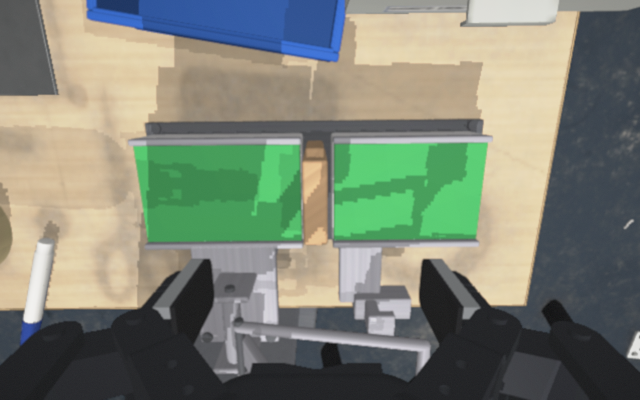

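The wrist view shows the offcut at (315,200) in the gap between the two green lengths, the keeper at (378,305), the bracket at (240,300) and the blue bin rim along the top. The estimates agree to 1-2 mm.

```bash
sed -i 's/^YAW=.*/YAW=0.106; O=np.array([510.2,-110.5,0.])/' h.py
python3 - <<'E'
from h import *
print(read_state()['eef_pos'])
plan([0,-10,69],YAW)
a=cam('scene')
v,u=np.mgrid[80:330:2,270:560:2];p=W2T(ond(a,np.c_[u.ravel(),v.ravel()]))
c=W2T([683,-47,0]);print(c)
for zz in (75,130,180):
    k=(p[:,2]>zz)&(p[:,2]<420)&(p[:,0]>90)&(p[:,0]<260)&(abs(p[:,1]-40)<150)
    q=p[k]; print(zz,'+y edge',np.percentile(q[q[:,1]>80][:,1],[0,2,5]) if (q[:,1]>80).any() else None,'-y edge',np.percentile(q[q[:,1]<80][:,1],[95,98,100]) if (q[:,1]<80).any() else None)
E
```

```text
[ 516.793 -111.873  343.848]
n 3 TCP -> [ 511.3 -120.4  224. ] rad 525
[-0.005  0.006  0.08 ] [-0.001 -0.001  0.   ]
[-0.004  0.006  0.08 ] [-0.001 -0.001  0.   ]
[-0.004  0.005  0.08 ] [-0.001 -0.001  0.   ]
[178.549  44.861   0.   ]
75 +y edge [158.372 158.39  158.416] -y edge [-31.13  -27.967 -25.405]
130 +y edge [158.372 158.39  158.416] -y edge None
180 +y edge [158.372 158.39  158.416] -y edge None
```

>>> jog_arm(steps=[[1, 0, 0, 0.06, 0, 0, -0.004], [1, 0, 0, 0.08, 0, 0, 0], [1, 0, 0, 0.06, 0, 0, 0], [1, 0, 0, 0.02, 0, 0, 0], [1, 0, 0, 0, 0, 0, 0]])

```text
clock: 2.17
eef_pos: [511.9, -122.7, 234.6]
tool_rot: [-3.141, 0.001, 0.105]
force: [0.3, 0.8, 0.3]
width: 85.6
gripper_force: 0.0
```

>>> jog_arm(steps=[[1, -0.001, -0.004, 0.022, 0, 0, 0], [-1, 0, 0, 0, 0, 0, 0], [-1, 0, 0, 0, 0, 0, 0], [-1, 0, 0, 0, 0, 0, 0], [-1, 0, 0, 0, 0, 0, 0], [-1, 0, 0, 0, 0, 0, 0], [-1, 0, 0, 0, 0, 0, 0], [-1, 0, 0, 0, 0, 0, 0]])

```text
clock: 3.18
eef_pos: [511.4, -120.5, 224.1]
tool_rot: [3.141, -0.001, 0.106]
force: [-0.7, -0.3, 5.5]
width: 17.0
gripper_force: 59.3
```

>>> jog_arm(steps=[[-1, 0, 0, -0.03, 0, 0, 0], [-1, 0, 0, -0.05, 0, 0, 0], [-1, 0, 0, -0.06, 0, 0, 0], [-1, 0, 0, -0.06, 0, 0, 0], [-1, 0.05, -0.016, 0, 0, 0, 0], [-1, 0.1, -0.03, 0, 0, 0, 0], [-1, 0.1, -0.03, 0, 0, 0, 0], [-1, 0.07, -0.022, 0, 0, 0, 0], [-1, 0.036, -0.012, 0, 0, 0, 0], [-1, 0, 0, 0, 0, 0, 0]])

```text
clock: 4.42
eef_pos: [682.9, -45.8, 323.7]
tool_rot: [-3.141, -0.0, 0.108]
force: [-0.0, -0.8, -0.4]
width: 17.0
gripper_force: 58.6
```

Run:
```python
from h import *
a=cam('scene');save(a,'a2.png',(250,130,490,330),3)
s=read_state();print(W2T(s['eef_pos']))
b=mask(a,(100,150,60),(118,255,255),(340,170,450,270));p,u=pts(a,b);p=W2T(p);t=p[abs(p[:,2]-60)<4];print(cv2.minAreaRect(t[:,:2].astype(np.float32)),len(t))
```

```text
[177.492  45.133 323.689]
((177.5869140625, 44.54502868652344), (166.7386474609375, 138.5330352783203), 80.78885650634766) 387
```

View pics/a2.png

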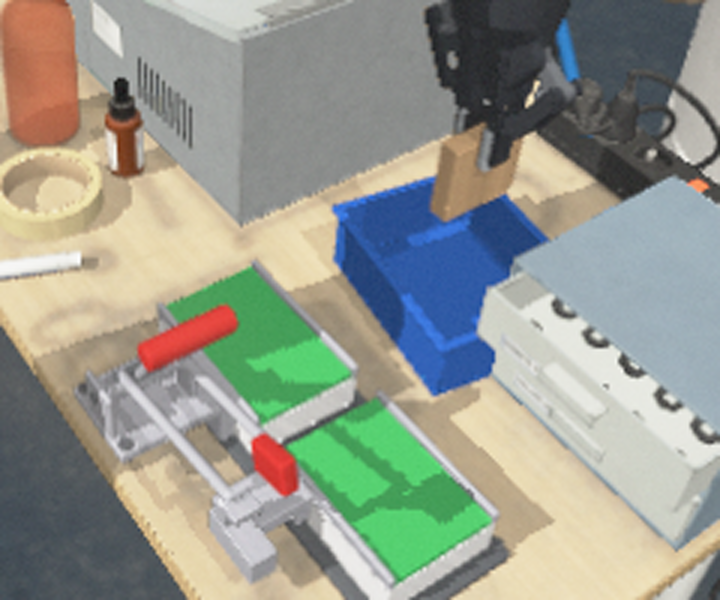

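The crop shows the offcut gripped at (475,170) over the bin, and the red handle, loop and tab at (275,463) near the keeper.

>>> jog_arm(steps=[[-1, 0, 0, 0.05, 0, 0, 0], [-1, 0, 0, 0.08, 0, 0, 0], [-1, 0, 0, 0.04, 0, 0, 0], [-1, 0, 0, 0, 0, 0, 0], [0, 0, 0, 0, 0, 0, 0], [0, 0, 0, 0, 0, 0, 0], [0, 0, 0, -0.06, 0, 0, 0], [0, 0, 0, -0.1, 0, 0, 0], [0, 0, 0, -0.12, 0, 0, 0], [0, 0, 0, -0.06, 0, 0, 0]])

```text
clock: 5.72
eef_pos: [683.1, -47.2, 414.1]
tool_rot: [3.14, -0.007, 0.106]
force: [0.7, -0.6, -0.2]
width: 42.9
gripper_force: 0.0
```

Run:
```python
from h import *
a=cam('scene')
red=cv2.bitwise_or(mask(a,(0,150,60),(7,255,255),(270,220,380,310)),mask(a,(173,150,60),(180,255,255),(270,220,380,310)))
cc=W2T(rays(a,[0,0])[0])
for c in comps(red):
    p,u=pts(a,c);p=W2T(p);p=p[p[:,2]<250];print('red',u.mean(0),u.min(0),u.max(0),np.median(p,0),np.percentile(p,3,0),np.percentile(p,97,0))
    # centre ray onto plane x=-100
    o,d=rays(a,(u.min(0)+u.max(0))/2);d=W2T(o+d)-W2T(o);o=W2T(o);t=(-100-o[0])/d[0][0];print(' on x=-100',o+d[0]*t, cc)
v,u=np.mgrid[220:330,280:380];p=W2T(ond(a,np.c_[u.ravel(),v.ravel()]))
k=(abs(p[:,0]+100)<34)&(p[:,2]>55)&(p[:,1]<-40)&(p[:,2]<200)
for q in p[k][::12]:print(q.round(0),end=' ')
w=p[(abs(p[:,2]-50)<30)&(abs(p[:,0])<36)&(p[:,1]<40)]
```

```text
red [311.905 242.11 ] [296 232] [328 253] [-103.567  -10.957  182.424] [-130.241  -15.357  175.236] [-74.55   -1.759 185.141]
 on x=-100 [-100.      -4.675  173.426] [-317.75  -368.862  652.112]
red [341.254 284.339] [334 275] [348 294] [-103.888  -98.038  164.483] [-106.185 -109.421  150.462] [-96.772 -80.867 171.081]
 on x=-100 [-100.     -92.861  154.778] [-317.75  -368.862  652.112]
[-82. -41. 123.] [-80. -48. 124.] [-82. -54. 126.] [-103.  -80.  165.] [-100.  -86.  167.] [-97. -91. 168.] [-97. -93. 168.] [-103.  -91.  168.] [-119.  -46.  124.] [-99. -98. 170.] [-105.  -86.  157.] [ -94. -103.  169.] [-105.  -97.  168.] [-121.  -54.  126.] [-103. -104.  172.] [-106.  -90.  154.] [-124.  -55.  123.] [-106. -101.  166.] [-120.  -64.  128.] [-103. -105.  165.] [-105.  -80.  133.] [ -98. -107.  161.] [-106.  -80.  131.] [-103. -107.  162.] [-112.  -76.  128.] [-106. -101.  154.] [-121.  -73.  128.] [-104.  -83.  128.] [ -98. -109.  155.] [-110.  -80.  126.] [-100. -109.  154.] [-112.  -83.  128.] [-121.  -80.  129.] [-110.  -52.   81.] [-90. -62.  78.] [-94. -64.  80.] [-98. -63.  79.] [-102.  -63.   78.] [-109.  -60.   78.] [-110.  -52.   65.] [-97. -71.  78.] [-104.  -69.   79.] [-108.  -69.   79.] [-107.  -71.   77.] [-91. -67.  55.] [-104.  -64.   55.] [-104.  -73.   56.] [-97. -82.  57.] [-110.  -82.   55.]
```

```bash
cat >> h.py <<'E'
from scipy.optimize import fsolve
H=np.array([55.,78.]); A8=np.radians(8); A5=np.radians(185.5)
e=lambda a:np.array([np.cos(a),np.sin(a)])
pin=lambda th:H+28*e(th-A8)
bar=lambda th,ph:pin(th)+125*e(A5+ph)
rot=lambda v,a:np.array([v[0]*np.cos(a)-v[1]*np.sin(a),v[0]*np.sin(a)+v[1]*np.cos(a)])
tab=lambda th,ph,o=(0,0):bar(th,ph)+rot(np.array([-22.+o[0],26.+o[1]]),ph)
grip=lambda th:H+115*e(th)
def solve(b,x0=(2.3,0.)): return fsolve(lambda x:bar(*x)-b,x0)
YX=YAW+np.pi/2
E
python3 - <<'E'
from h import *
th,ph=fsolve(lambda x:np.r_[grip(x[0])-[-4.7,173.5],tab(*x)-[-92.9,155.5]][[0,2]]+0*x,(2.13,-.27))
th=2.13; ph=fsolve(lambda x:tab(th,x[0])[1]-156,-.27)[0]
print(th,ph,bar(th,ph),tab(th,ph))
o=(-4,4)
for b in [bar(th,ph),(-86,110),(-86,62),(-76,62),(-66,62)]:
    t,p=solve(b); print(b,'th %.3f ph %.3f'%(t,p),'grasp',tab(t,p,o),'handle',grip(t))
g0=tab(th,ph,o)
plan([-100,*g0+[0,80]],YX)
E
```

```text
2.13 -0.2689904971754519 [-79.541 125.088] [-93.84 156.  ]
[-79.541 125.088] th 2.130 ph -0.269 grasp [-96.633 160.919] handle [ -6.009 175.483]
(-86, 110) th 2.334 ph -0.170 grasp [-106.544  143.97 ] handle [-24.469 161.125]
(-86, 62) th 2.553 ph 0.185 grasp [-117.07    86.712] handle [-40.638 141.862]
(-76, 62) th 2.188 ph 0.237 grasp [-108.318   85.055] handle [-11.556 171.783]
(-66, 62) th 1.850 ph 0.261 grasp [-98.869  84.262] handle [ 23.298 188.544]
n 10 TCP -> [ 421.  -217.2  395.9] rad 474
[-0.056  0.028  0.004] [ 0.001 -0.    -0.079]
[-0.06   0.019  0.004] [ 0.001 -0.    -0.079]
[-0.062  0.01   0.004] [ 0.001 -0.    -0.079]
[-0.063 -0.     0.004] [ 0.001 -0.    -0.079]
[-0.062 -0.01   0.004] [ 0.001 -0.    -0.079]
[-0.059 -0.019  0.004] [ 0.001 -0.    -0.079]
[-0.056 -0.029  0.004] [ 0.001 -0.    -0.079]
[-0.051 -0.037  0.004] [ 0.001 -0.    -0.079]
[-0.044 -0.044  0.004] [ 0.001 -0.    -0.079]
[-0.037 -0.051  0.004] [ 0.001 -0.    -0.079]
```

>>> jog_arm(steps=[[0, -0.056, 0.028, 0.004, 0, 0, -0.079], [0, -0.06, 0.019, 0.004, 0, 0, -0.079], [0, -0.062, 0.01, 0.004, 0, 0, -0.079], [0, -0.063, 0, 0.004, 0, 0, -0.079], [0, -0.062, -0.01, 0.004, 0, 0, -0.079], [0, -0.059, -0.019, 0.004, 0, 0, -0.079], [0, -0.056, -0.029, 0.004, 0, 0, -0.079], [0, -0.051, -0.037, 0.004, 0, 0, -0.079], [0, -0.044, -0.044, 0.004, 0, 0, -0.079], [0, -0.037, -0.051, 0.004, 0, 0, -0.079]])

```text
clock: 7.02
eef_pos: [419.0, -219.3, 389.5]
tool_rot: [3.14, 0.002, 1.691]
force: [0.5, -0.3, -0.9]
width: 42.7
gripper_force: 0.0
```

>>> jog_arm(steps=[[0, 0, 0, 0, 0, 0, 0], [0, 0, 0, 0, 0, 0, 0]])

```text
clock: 7.28
eef_pos: [420.4, -218.6, 389.4]
tool_rot: [3.14, 0.001, 1.684]
force: [0.5, -0.5, -0.4]
width: 42.8
gripper_force: 0.0
```

Run:
```python
from h import *
s=read_state();print(W2T(s['eef_pos']),s['tool_rot'],s['qpos'])
plan([-100,*tab(2.13,-.269,(-4,4))],YX,n=2)
w=cam('wrist');save(w,'w2.png')
for c in comps(cv2.bitwise_or(mask(w,(0,150,60),(7,255,255)),mask(w,(173,150,60),(180,255,255))),100):
    q,uv=pts(w,c);q=W2T(q);print('red',uv.mean(0),uv.min(0),uv.max(0),np.median(q,0),np.percentile(q,2,0),np.percentile(q,98,0))
```

```text
[-100.742  -98.031  389.434] [3.14  0.001 1.684] [ 0.645  0.414 -0.309  2.006  0.181  0.746  0.341]
n 2 TCP -> [ 421.  -217.2  315.9] rad 474
[0.002 0.001 0.073] [0.001 0.    0.002]
[0.001 0.001 0.073] [0.001 0.    0.002]
red [318.59   53.096] [256  34] [382  72] [-100.587   -6.982  182.588] [-128.249  -14.542  176.875] [-72.502   1.236 184.718]
red [317.236 212.856] [308 189] [326 237] [-100.417  -90.672  166.229] [-105.673 -103.838  161.789] [-95.198 -77.844 170.103]
```

View pics/w2.png

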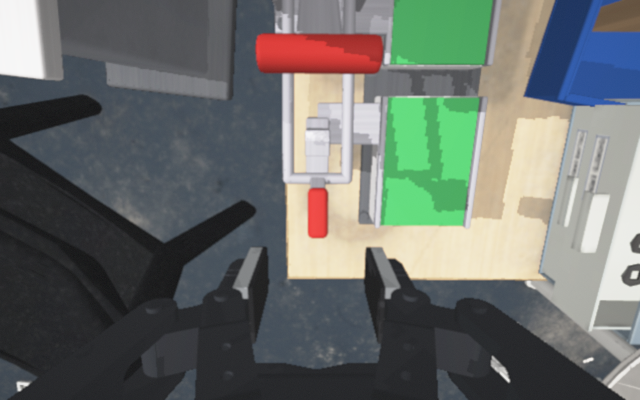

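The wrist view shows the tab at (318,213), the loop's crossbar at (318,180) just beyond the keeper hook at (318,140), and the red handle at (318,53). The prediction holds.

>>> jog_arm(steps=[[0, 0.002, 0.001, 0.05, 0, 0, 0.004], [0, 0.001, 0.001, 0.06, 0, 0, 0], [0, 0, 0, 0.037, 0, 0, 0], [0, 0, 0, 0, 0, 0, 0], [-1, 0, 0, 0, 0, 0, 0], [-1, 0, 0, 0, 0, 0, 0], [-1, 0, 0, 0, 0, 0, 0], [-1, 0, 0, 0, 0, 0, 0], [-1, 0, 0, 0, 0, 0, 0]])

```text
clock: 8.45
eef_pos: [421.1, -217.4, 315.6]
tool_rot: [3.14, 0.001, 1.677]
force: [0.5, -0.2, 2.8]
width: 10.9
gripper_force: 61.0
```

Run:
```python
from h import *
s=read_state();print(W2T(s['eef_pos']),s['tool_rot'],s['width'],s['gripper_force'])
o=(-4,4); p0=-.269
P=[(-86,110),(-86,86),(-86,62)]
prev=([-100,*tab(2.13,p0,o)],YX,0)
for b in P:
    t,p=solve(b); g=[-100,*tab(t,p,o)]; print(b); plan(g,YX,p-p0,frm=prev,n=3); prev=(g,YX,p-p0)
```

```text
[-99.887 -96.837 315.623] [3.14  0.001 1.677] 10.881402334635462 60.992374420166016
(-86, 110)
n 3 TCP -> [ 423.7 -242.2  298.2] rad 488
[-0.017 -0.     0.012] [-0.     0.017  0.   ]
[-0.017 -0.     0.011] [-0.     0.017  0.   ]
[-0.018 -0.     0.011] [-0.     0.017  0.   ]
(-86, 86)
n 3 TCP -> [ 427.3 -276.8  264.1] rad 509
[-0.025  0.     0.02 ] [-0.     0.032 -0.   ]
[-0.027  0.     0.019] [-0.     0.032 -0.   ]
[-0.028  0.     0.017] [-0.     0.032 -0.   ]
(-86, 62)
n 3 TCP -> [ 430.3 -305.1  226. ] rad 527
[-0.025 -0.     0.019] [0.    0.028 0.   ]
[-0.026 -0.     0.018] [0.    0.028 0.   ]
[-0.027 -0.     0.016] [0.    0.028 0.   ]
```

>>> jog_arm(steps=[[-1, -0.017, 0, 0.012, 0, 0.017, 0], [-1, -0.017, 0, 0.011, 0, 0.017, 0], [-1, -0.018, 0, 0.011, 0, 0.017, 0], [-1, -0.025, 0, 0.02, 0, 0.032, 0], [-1, -0.027, 0, 0.019, 0, 0.032, 0], [-1, -0.028, 0, 0.017, 0, 0.032, 0], [-1, 0, 0, 0, 0, 0, 0]])

```text
clock: 9.32
eef_pos: [427.5, -278.8, 262.2]
tool_rot: [3.14, -0.293, 1.675]
force: [2.3, -5.0, 0.1]
width: 10.9
gripper_force: 60.9
```

```bash
cat > obs.py <<'E'
from h import *
import sys
s=read_state();R=Ro.from_euler('xyz',s['tool_rot']);print('grasp',W2T(s['eef_pos']+R.apply([0,0,155])),'tilt',(RT.inv()*R*Ro.from_euler('xyz',[np.pi,0,np.pi/2]).inv()).as_rotvec(),'F',s['force'],s['clock'])
a=cam('scene')
red=cv2.bitwise_or(mask(a,(0,150,60),(7,255,255),(270,200,400,330)),mask(a,(173,150,60),(180,255,255),(270,200,400,330)))
for c in comps(red):
    p,u=pts(a,c);p=W2T(p)
    o,d=rays(a,(u.min(0)+u.max(0))/2);d=W2T(o+d)-W2T(o);o=W2T(o);t=(-100-o[0])/d[0][0];q=(o+d[0]*t)[1:]
    print('red',len(u),u.min(0),u.max(0),'yz',q,'lever angle',np.arctan2(q[1]-78,q[0]-55),np.hypot(*(q-H)))
g=mask(a,(50,120,60),(75,255,255),(280,200,430,350))
for c in comps(g,300):
    p,u=pts(a,c);q=W2T(onz(a,u,45));print('green y',np.percentile(q[:,1],[1,99]))
if len(sys.argv)>1: save(a,sys.argv[1],(270,190,430,310),5)
E
python3 obs.py a3.png
```

```text
grasp [ -99.682 -113.845  113.819] tilt [ 0.293 -0.002 -0.002] F [ 2.294 -4.983  0.091] 9.325
red 299 [304 249] [336 269] yz [-30.142 154.918] lever angle 2.4068978517067823 114.74050377589477
green y [  4.225 127.534]
green y [-142.682 -102.97 ]
```

View pics/a3.png

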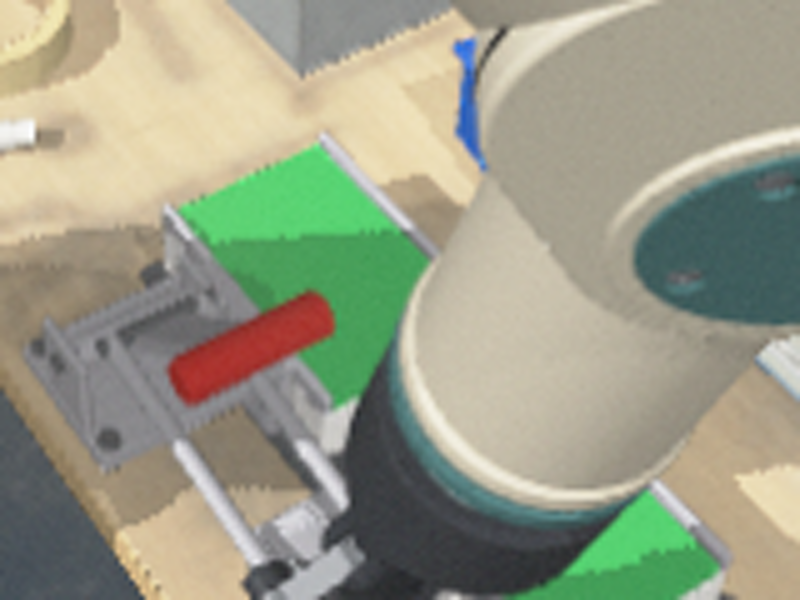

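The picture shows the lever following, its handle at (250,347) with the angle about 2.41, and the loop rods running down to the keeper at (300,540).

>>> jog_arm(steps=[[-1, -0.025, 0, 0.019, 0, 0.028, 0], [-1, -0.026, 0, 0.018, 0, 0.028, 0], [-1, -0.027, 0, 0.016, 0, 0.028, 0], [-1, 0, 0, 0, 0, 0, 0]])

```text
clock: 9.88
eef_pos: [430.5, -304.8, 224.6]
tool_rot: [3.141, -0.46, 1.677]
force: [2.9, -3.6, 0.9]
width: 11.1
gripper_force: 61.1
```

```bash
python3 obs.py
python3 - <<'E'
from h import *
o=(-4,4); p0=-.269
t,p=solve((-86,62)); prev=([-100,*tab(t,p,o)],YX,p-p0);print(prev)
for b in [(-76,62),(-66,62)]:
    t,p=solve(b); g=[-100,*tab(t,p,o)]; print(b,t,p,g); plan(g,YX,p-p0,frm=prev,n=2); prev=(g,YX,p-p0)
E
```

```text
grasp [ -99.647 -115.878   85.764] tilt [ 0.46  -0.001 -0.   ] F [ 2.885 -3.615  0.916] 9.875
red 305 [306 254] [338 275] yz [-36.493 146.536] lever angle 2.498680826706029 114.3156737925726
green y [  1.717 127.038]
green y [-47.739 -24.816]
([-100, np.float64(-117.06954063135426), np.float64(86.7120141826263)], 1.6767963267948967, np.float64(0.4537896335599052))
(-76, 62) 2.1879869614053287 0.23706881967011284 [-100, np.float64(-108.31842758607635), np.float64(85.05470100323956)]
n 2 TCP -> [ 430.2 -303.5  220.6] rad 526
[-0.001 -0.     0.005] [ 0.     0.013 -0.   ]
[-0.001 -0.     0.005] [ 0.     0.013 -0.   ]
(-66, 62) 1.8500845983307792 0.2613847139364362 [-100, np.float64(-98.86941414706257), np.float64(84.26211161951963)]
n 2 TCP -> [ 429.5 -297.4  218. ] rad 522
[0.004 0.    0.005] [-0.     0.006  0.   ]
[0.004 0.    0.005] [-0.     0.006  0.   ]
```

>>> jog_arm(steps=[[-1, -0.001, 0, 0.005, 0, 0.013, 0], [-1, -0.001, 0, 0.005, 0, 0.013, 0], [-1, 0.004, 0, 0.005, 0, 0.006, 0], [-1, 0.004, 0, 0.005, 0, 0.006, 0], [-1, 0, 0, 0, 0, 0, 0]])

```text
clock: 10.55
eef_pos: [429.8, -298.6, 218.2]
tool_rot: [3.139, -0.53, 1.678]
force: [3.2, -6.4, -1.8]
width: 10.9
gripper_force: 61.0
```

```bash
python3 obs.py
```

```text
grasp [ -99.637 -100.238   84.472] tilt [ 0.53  -0.002  0.001] F [ 3.191 -6.434 -1.757] 10.55
red 84 [289 231] [303 239] yz [ 53.495 139.507] lever angle 1.5952619311648246 61.525588791663644
red 30 [333 300] [340 307] yz [-83.69   86.492] lever angle 3.080438042376067 138.9492646708086
```

>>> jog_arm(steps=[[-1, 0.005, 0, 0.003, 0, 0, 0], [-1, 0, 0, 0, 0, 0, 0], [-0.4, 0, 0, 0, 0, 0, 0], [0, 0, 0, 0, 0, 0, 0], [0, 0, 0, 0, 0, 0, 0], [0, 0, 0, -0.06, 0, 0, 0], [0, 0, 0, -0.1, 0, 0, 0], [0, 0, 0, -0.1, 0, 0, 0], [0, -0.06, 0, -0.06, 0, 0, 0], [0, 0, 0, 0, 0, 0, 0]])

```text
clock: 11.85
eef_pos: [440.0, -404.3, 340.0]
tool_rot: [3.141, -0.534, 1.674]
force: [-0.6, 1.0, 0.1]
width: 42.7
gripper_force: 0.0
```

```bash
python3 obs.py a4.png
```

```text
grasp [-100.592 -205.826  206.616] tilt [ 0.534 -0.001 -0.003] F [-0.555  1.021  0.135] 11.85
red 288 [285 214] [317 233] yz [ 31.445 189.333] lever angle 1.7792962236774903 113.79751077158716
red 155 [332 299] [346 317] yz [-91.637  82.565] lever angle 3.110470936755864 146.70765829031723
green y [  1.839 127.179]
green y [-132.644  -25.286]
```

View pics/a4.png

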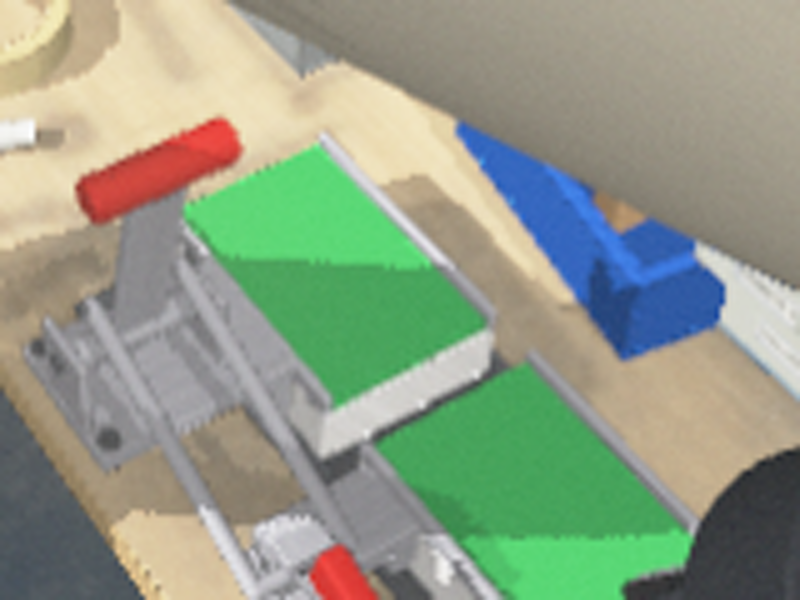

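The picture shows the lever near upright with its handle at (160,170), the loop rods running down over the keeper at (290,545), the tab at (345,575) and the offcut in the bin at (620,210).

Run:
```python
from h import *
th=1.78;t=.53
h=grip(th); d=np.array([np.sin(t),-np.cos(t)])
plan([-100,*(h-60*d)],YX,t)
print('arc')
prev=([-100,*h],YX,t)
A=np.linspace(th,-.02,21)[1:]
for a in A:
    g=[-100,*grip(a)]; R=toolR(YX,t); dd=T2W(g)-T2W(prev[0]); print(round(a,2),(R.inv().apply(dd)/500).round(4)); prev=(g,YX,t)
print(T2W(g)-R.apply([0,0,155]))
```

```text
n 4 TCP -> [ 419.  -198.2  376. ] rad 463
[0.097 0.    0.037] [-0.    -0.001 -0.   ]
[0.097 0.    0.037] [-0.    -0.001 -0.   ]
[0.098 0.    0.036] [-0.    -0.001 -0.   ]
[0.098 0.    0.036] [-0.    -0.001 -0.   ]
arc
1.69 [ 0.019 -0.     0.007]
1.6 [ 0.019 -0.     0.009]
1.51 [ 0.018 -0.     0.011]
1.42 [0.017 0.    0.012]
1.33 [0.015 0.    0.014]
1.24 [ 0.014 -0.     0.015]
1.15 [0.013 0.    0.016]
1.06 [ 0.011 -0.     0.017]
0.97 [0.01  0.    0.018]
0.88 [ 0.008 -0.     0.019]
0.79 [0.006 0.    0.02 ]
0.7 [ 0.004 -0.     0.02 ]
0.61 [0.003 0.    0.021]
0.52 [ 0.001 -0.     0.021]
0.43 [-0.001 -0.     0.021]
0.34 [-0.003  0.     0.021]
0.25 [-0.005 -0.     0.02 ]
0.16 [-0.007  0.     0.02 ]
0.07 [-0.008 -0.     0.019]
-0.02 [-0.01  -0.     0.018]
[401.068 -29.975 209.435]
```

>>> jog_arm(steps=[[1, 0.06, 0, 0.022, 0, 0, 0], [1, 0.1, 0, 0.038, 0, 0, 0], [1, 0.1, 0, 0.038, 0, 0, 0], [1, 0.08, 0, 0.03, 0, 0, 0], [1, 0.05, 0, 0.018, 0, 0, 0], [1, 0, 0, 0, 0, 0, 0]])

```text
clock: 12.65
eef_pos: [417.8, -194.5, 377.0]
tool_rot: [-3.14, -0.539, 1.683]
force: [0.0, -1.3, 0.4]
width: 85.3
gripper_force: 0.0
```

```bash
python3 obs.py
python3 - <<'E'
from h import *
plan([-100,*grip(1.78)],YX,.53,n=2)
w=cam('wrist');save(w,'w3.png')
for c in comps(cv2.bitwise_or(mask(w,(0,150,60),(7,255,255)),mask(w,(173,150,60),(180,255,255))),100):
    q,uv=pts(w,c);q=W2T(q);print('red',uv.mean(0),uv.min(0),uv.max(0),np.median(q,0),np.percentile(q,2,0),np.percentile(q,98,0))
E
```

```text
grasp [-101.534    5.82   243.984] tilt [0.539 0.003 0.006] F [ 0.034 -1.269  0.406] 12.65
red 285 [286 214] [317 233] yz [ 29.615 190.898] lever angle 1.791963001445892 115.71690973545311
red 154 [332 299] [346 317] yz [-91.637  82.565] lever angle 3.110470936755864 146.70765829031723
green y [  1.84  127.176]
green y [-141.311  -25.479]
n 2 TCP -> [ 415.8 -168.1  324.2] rad 448
[-0.002  0.001  0.059] [-0.001 -0.002  0.001]
[-0.002  0.001  0.06 ] [-0.001 -0.002  0.001]
red [318.273 239.745] [265 225] [372 255] [-100.771   27.838  197.442] [-128.205   20.788  192.734] [-72.735  36.867 199.596]
```

View pics/w3.png

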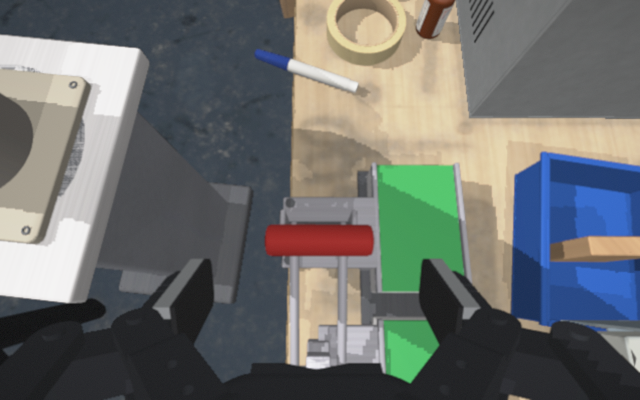

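The wrist view shows the handle at (318,240) centred between the open fingers, the offcut lying in the bin at (600,247), and the marker and tape untouched at the top.

>>> jog_arm(steps=[[1, -0.002, 0.001, 0.06, 0, -0.002, 0], [1, -0.001, 0, 0.058, 0, -0.002, 0], [1, 0, 0, 0, 0, 0, 0], [-1, 0, 0, 0, 0, 0, 0], [-1, 0, 0, 0, 0, 0, 0], [-1, 0, 0, 0, 0, 0, 0], [-1, 0, 0, 0, 0, 0, 0]])

```text
clock: 13.62
eef_pos: [416.2, -169.9, 326.3]
tool_rot: [3.14, -0.529, 1.677]
force: [-1.4, -3.2, 5.2]
width: 58.6
gripper_force: 64.0
```

```bash
python3 obs.py
```

```text
grasp [-99.582  29.021 192.425] tilt [ 0.529 -0.001  0.   ] F [-1.441 -3.169  5.223] 13.625
red 156 [332 299] [346 317] yz [-91.637  82.565] lever angle 3.110470936755864 146.70765829031723
green y [  1.837 126.432]
green y [-141.311  -25.477]
```

>>> jog_arm(steps=[[-1, 0.019, 0, 0.007, 0, 0, 0], [-1, 0.019, 0, 0.009, 0, 0, 0], [-1, 0.018, 0, 0.011, 0, 0, 0], [-1, 0.017, 0, 0.012, 0, 0, 0], [-1, 0, 0, 0, 0, 0, 0]])

```text
clock: 14.3
eef_pos: [411.8, -128.4, 328.3]
tool_rot: [3.141, -0.528, 1.677]
force: [-3.1, -2.2, 11.1]
width: 58.9
gripper_force: 67.9
```

```bash
python3 obs.py
```

```text
grasp [-99.586  70.77  194.431] tilt [ 0.528 -0.001 -0.   ] F [-3.078 -2.243 11.067] 14.3
red 107 [279 206] [306 219] yz [ 61.331 192.045] lever angle 1.515339473342282 114.22093468430265
red 156 [330 294] [343 312] yz [-83.609  87.994] lever angle 3.0696152498497615 138.96887827954666
green y [  1.84  127.192]
green y [-133.858  -19.573]
```

The sliding length has moved 6 mm, so the loop is hooked. I'll continue along the arc.

>>> jog_arm(steps=[[-1, 0.014, 0, 0.016, 0, 0, 0], [-1, 0.014, 0, 0.016, 0, 0, 0], [-1, 0.013, 0, 0.017, 0, 0, 0], [-1, 0.011, 0, 0.017, 0, 0, 0], [-1, 0.01, 0, 0.018, 0, 0, 0], [-1, 0.008, 0, 0.019, 0, 0, 0], [-1, 0.006, 0, 0.02, 0, 0, 0], [-1, 0, 0, 0, 0, 0, 0]])

```text
clock: 15.35
eef_pos: [405.0, -62.8, 294.5]
tool_rot: [3.141, -0.532, 1.68]
force: [-3.0, 3.8, 13.1]
width: 58.6
gripper_force: 82.4
```

```bash
python3 obs.py; python3 -c "
from h import *
print(grip(.79))"
```

```text
grasp [-99.753 137.27  160.896] tilt [0.532 0.    0.003] F [-2.954  3.849 13.144] 15.35
red 51 [270 200] [289 207] yz [113.834 173.75 ] lever angle 1.0198186156962148 112.38080785790663
red 151 [326 288] [338 306] yz [-69.459  88.774] lever angle 3.055244892076953 124.924650799972
green y [  1.746 127.189]
green y [-121.966   -7.894]
[135.942 159.691]
```

>>> jog_arm(steps=[[-1, 0.003, 0, 0.021, 0, 0, 0], [-1, 0.002, 0, 0.022, 0, 0, 0], [-1, 0.001, 0, 0.021, 0, 0, 0], [-1, -0.001, 0, 0.021, 0, 0, 0], [-1, -0.003, 0, 0.021, 0, 0, 0], [-1, 0, 0, 0, 0, 0, 0]])

```text
clock: 16.15
eef_pos: [402.0, -35.3, 248.7]
tool_rot: [-3.142, -0.533, 1.68]
force: [-0.3, 7.7, 6.1]
width: 58.7
gripper_force: 88.2
```

```bash
python3 obs.py; python3 -c "
from h import *
print(grip(.34));plan([-100,*grip(-.02)],YX,.53,n=4)"
```

```text
grasp [-99.82  164.977 115.149] tilt [0.533 0.001 0.003] F [-0.329  7.73   6.146] 16.15
red 152 [324 285] [337 303] yz [-64.565  92.065] lever angle 3.024493716322708 120.3895047952706
green y [-117.547  125.275]
[163.417 116.351]
n 4 TCP -> [401.1 -30.  209.4] rad 402
[-0.008 -0.     0.018] [-0. -0.  0.]
[-0.008 -0.     0.018] [-0. -0.  0.]
[-0.008 -0.     0.018] [-0. -0.  0.]
[-0.008 -0.     0.018] [-0. -0.  0.]
```

>>> jog_arm(steps=[[-1, -0.006, 0, 0.02, 0, 0, 0], [-1, -0.007, 0, 0.02, 0, 0, 0], [-1, -0.009, 0, 0.019, 0, 0, 0], [-1, -0.01, 0, 0.018, 0, 0, 0], [-1, 0, 0, 0, 0, 0, 0], [-1, 0, 0, 0, 0, 0, 0]])

```text
clock: 16.95
eef_pos: [401.5, -29.7, 207.3]
tool_rot: [3.141, -0.533, 1.681]
force: [-0.1, 7.9, 1.5]
width: 58.7
gripper_force: 82.0
```

```bash
python3 obs.py
```

```text
grasp [-99.775 170.528  73.793] tilt [0.533 0.    0.004] F [-0.124  7.934  1.538] 16.95
red 151 [324 284] [336 302] yz [-62.932  93.163] lever angle 3.0137195836290407 118.90266193703019
green y [-117.798  125.283]
```

>>> jog_arm(steps=[[-1, -0.003, 0, 0.005, 0, 0, 0], [-1, 0, 0, 0, 0, 0, 0]])

```text
clock: 17.25
eef_pos: [401.4, -29.7, 204.6]
tool_rot: [3.141, -0.533, 1.68]
force: [-0.2, 8.4, 2.7]
width: 58.7
gripper_force: 81.9
```

>>> jog_arm(steps=[[0, 0, 0, 0, 0, 0, 0], [1, 0, 0, 0, 0, 0, 0], [1, 0, 0, 0, 0, 0, 0], [1, 0, 0, 0, 0, 0, 0], [1, 0, 0, -0.06, 0, 0, 0], [1, 0, 0, -0.1, 0, 0, 0], [1, 0, 0, -0.1, 0, 0, 0], [1, 0, 0, -0.04, 0, 0, 0], [1, 0, 0, 0, 0, 0, 0]])

```text
clock: 18.38
eef_pos: [409.7, -107.6, 333.8]
tool_rot: [3.139, -0.528, 1.677]
force: [0.0, -0.6, -0.7]
width: 85.1
gripper_force: 0.0
```

```bash
python3 obs.py
python3 - <<'E'
from h import *
w=cam('wrist');save(w,'w4.png')
for c in comps(cv2.bitwise_or(mask(w,(0,150,60),(7,255,255)),mask(w,(173,150,60),(180,255,255))),100):
    q,uv=pts(w,c);q=W2T(q);print('red',uv.mean(0),np.median(q,0),np.percentile(q,1,0),np.percentile(q,99,0))
b=cam('side');red=cv2.bitwise_or(mask(b,(0,150,60),(7,255,255),(340,110,440,230)),mask(b,(173,150,60),(180,255,255),(340,110,440,230)))
for c in comps(red,10):
    p,u=pts(b,c);p=W2T(p);print('side',u.mean(0),np.median(p,0),np.percentile(p,1,0),np.percentile(p,99,0))
E
```

```text
grasp [-99.2    91.554 199.883] tilt [ 0.528 -0.003 -0.001] F [ 0.031 -0.643 -0.673] 18.375
red 74 [270 213] [283 221] yz [135.603 119.309] lever angle 0.4735927308587399 90.57186428166202
red 152 [324 284] [336 302] yz [-62.932  93.163] lever angle 3.0137195836290407 118.90266193703019
green y [-117.986  125.395]
red [315.79  184.024] [-100.502  168.394   85.566] [-129.028  161.902   80.487] [-72.05  176.787  87.767]
side [396.055 160.418] [-99.361 -50.968  97.114] [-103.71   -72.708   83.094] [-94.164 -44.295 106.894]
side [381.693 206.408] [-99.465 176.631  81.625] [-127.941  169.223   72.359] [-70.231 180.96   88.467]
```

View pics/w4.png

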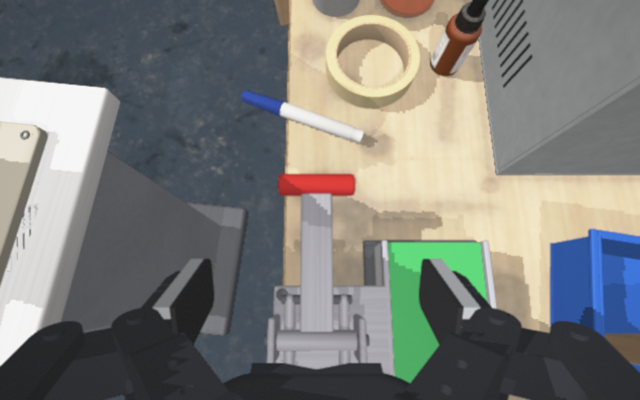

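The handle is down at (316,184), level and pointing +y, with its top at z≈88 (home would be 87). I'll press from above with shut fingers to make sure it is home.

Run:
```python
from h import *
plan([-100,168,125],YX,.53,grip=173)
plan([-100,168,92],YX,.53,grip=173,n=1,frm=([-100,168,125],YX,.53))
```

```text
n 2 TCP -> [402.2 -41.  274.3] rad 404
[0.027 0.001 0.083] [-0.001 -0.     0.   ]
[0.027 0.001 0.083] [-0.001 -0.     0.   ]
n 1 TCP -> [402.2 -41.  241.3] rad 404
[-0.033 -0.     0.057] [0. 0. 0.]
```

>>> jog_arm(steps=[[-1, 0, 0, 0, 0, 0, 0], [-1, 0, 0, 0, 0, 0, 0], [-1, 0, 0, 0, 0, 0, 0], [-1, 0, 0, 0, 0, 0, 0], [-1, 0.027, 0.001, 0.083, 0, 0, 0], [-1, 0.027, 0.001, 0.083, 0, 0, 0], [-1, -0.014, 0, 0.024, 0, 0, 0], [-1, -0.014, 0, 0.024, 0, 0, 0], [-1, 0, 0, 0, 0, 0, 0]])

```text
clock: 19.65
eef_pos: [403.5, -42.4, 246.6]
tool_rot: [-3.141, -0.53, 1.675]
force: [-0.5, -0.4, 0.2]
width: 0.0
gripper_force: 0.0
```

>>> jog_arm(steps=[[-1, -0.005, 0, 0.009, 0, 0, 0], [-1, 0, 0, 0, 0, 0, 0]])

```text
clock: 19.9
eef_pos: [403.5, -41.9, 242.2]
tool_rot: [3.141, -0.53, 1.677]
force: [-0.1, -0.7, 1.1]
width: -0.0
gripper_force: 0.0
```

>>> jog_arm(steps=[[-1, -0.003, 0, 0.005, 0, 0, 0], [-1, 0, 0, 0, 0, 0, 0]])

```text
clock: 20.15
eef_pos: [403.3, -41.6, 239.2]
tool_rot: [3.141, -0.53, 1.678]
force: [0.7, -0.6, -0.0]
width: -0.1
gripper_force: 0.0
```

>>> jog_arm(steps=[[-1, -0.003, 0, 0.005, 0, 0, 0], [-1, 0, 0, 0, 0, 0, 0]])

```text
clock: 20.4
eef_pos: [403.4, -41.5, 236.2]
tool_rot: [3.141, -0.53, 1.678]
force: [0.1, 0.1, -0.4]
width: 0.4
gripper_force: 0.0
```

>>> jog_arm(steps=[[-1, -0.003, 0, 0.005, 0, 0, 0], [-1, 0, 0, 0, 0, 0, 0]])

```text
clock: 20.65
eef_pos: [403.5, -41.4, 235.1]
tool_rot: [3.141, -0.531, 1.679]
force: [-2.4, -9.7, 30.6]
width: -0.1
gripper_force: 15.3
```

>>> jog_arm(steps=[[-1, -0.003, 0, 0.005, 0, 0, 0], [-1, 0, 0, 0, 0, 0, 0]])

```text
clock: 20.9
eef_pos: [403.6, -41.4, 234.3]
tool_rot: [3.141, -0.531, 1.679]
force: [-5.3, -20.2, 62.7]
width: -0.3
gripper_force: 31.8
```

That is a firm stop, so the lever is fully home. I'll retreat clear and check.

>>> jog_arm(steps=[[-1, 0, 0, -0.04, 0, 0, 0], [-1, 0, 0, -0.1, 0, 0, 0], [-1, 0, 0, -0.12, 0, 0, 0], [-1, -0.08, 0, -0.08, 0, 0, 0], [-1, -0.1, 0, 0, 0, 0, 0], [-1, -0.1, 0, 0, 0, 0, 0], [-1, 0, 0, 0, 0, 0, 0]])

```text
clock: 21.78
eef_pos: [424.7, -250.5, 304.1]
tool_rot: [-3.139, -0.53, 1.67]
force: [0.2, 0.5, 1.0]
width: 0.3
gripper_force: 0.0
```

```bash
python3 obs.py
python3 - <<'E'
from h import *
a=cam('scene');save(a,'a5.png',(230,140,450,330),3)
E
```

```text
grasp [-99.774 -51.821 170.361] tilt [ 0.53   0.001 -0.005] F [0.223 0.45  0.992] 21.775
red 76 [270 213] [283 222] yz [135.896 117.618] lever angle 0.4554008632660891 90.07634104746234
red 151 [324 284] [336 302] yz [-62.932  93.163] lever angle 3.0137195836290407 118.90266193703019
green y [ 68.675 128.309]
green y [-118.87    -5.989]
```

View pics/a5.png

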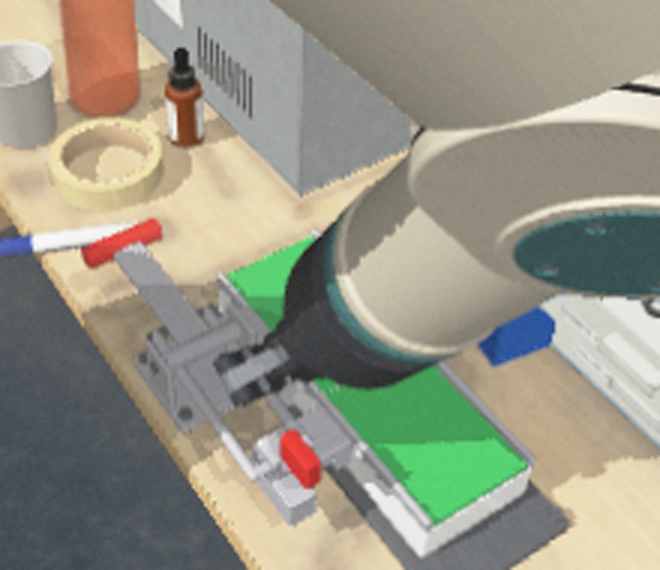

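The crop shows the lever level with its handle at (122,242), the bar hooked at the keeper by the tab at (300,460) and the joint shut. The tape, bottle and marker are in place.

```bash
python3 -c "
from cell import *
print(finish_job())"
```

```text
the job is handed in; nothing more can be done
None
```

The offcut is in the blue bin, the loop is hooked under the keeper's lip, and the lever is pressed home against its stop with the joint drawn shut. The tape, bottle and marker were left alone, and the job was handed in at about 22 s.

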